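# Refit the radio's tuning knob and hold it pressed

### The arm

A 6-joint arm with a two-finger parallel gripper is mounted at the origin on a cart in front of the work surface, level with it; the furniture and walls round the work are solid. World frame = base frame: x ahead of the robot, y to its left, z up, the work surface at z = 0. Lengths are in mm, angles in rad, forces in N, time in s.
With the tool pointing down it reaches from about 350 to 925 mm from the base axis. Payload 6.4 kg.
Tool frame: the origin (TCP) lies between the finger pads; the fingertips stand 14 mm ahead of it and the grasp point (between the pads) lies 5 mm behind it; z points along the fingers, y is the line along which they close (so a half turn about z gives the same grasp; the last joint's range is limited). The gripper opens to 85 mm and grips with 20 to 120 N. Pads are 22 mm wide; open, the fingers measure 114 mm over their backs; the gripper's body (76 mm by 85 mm) begins 54 mm behind the grasp point. The pads swing forward as they close: fully open they stand 13 mm farther back than shut.
Start: joints at [-1.306, 0.245, 1.558, -0, 1.339, -0.174], TCP at [276.161, -588.43, 245.29] pointing down, gripper open.
Joint ranges: [-3.13, 3.13], [-1.02, 2.26], [0.13, 2.54], [-0.95, 4.09], [0.21, 2.88], [-2.74, 2.74]. Speed limits (rad/s): [2.57, 2.57, 3.14, 3.14, 3.14, 3.14].

### API

Orientations are given as a unit quaternion [x, y, z, w].
In Python, from workcell import sensors, vision, order gives the robot as it stands. The module is installed in compiled form; this text tells all that it offers.
- The arm moves only by the tool move_arm, never from a script. Its argument "rows" is a list that holds one entry, the list of rows, each a list of 5 numbers: the closure, from -1 (fully open) to 1 (shut), then the shift along the world's x, y, z in units of 0.04 m (1.0 is 0.04 m), then the turn about the world's z in units of 0.1 rad (1.0 is 0.1 rad). A call has 1 to 10 rows; each row shifts and turns the commanded pose from where the row before left it; what a row does not reach is not made up. A row lasts 1/10 s, in which the tool goes at most 50 mm and 8.59 degrees, less where a joint would pass 70% of its speed; a pose out of reach is approached as far as the arm can. A call with a number of a shift or a turn outside -1 to 1 is refused whole. A call with a gripper value outside its range is refused whole. The fingers move at their own pace and stop on an object; the grip force is fixed at half the most. Time passes only in rows, so rows that do not move let the fingers close. It gives the time, the measured TCP pose, the force, the opening and the grip force at its end, in the units of the state.
- sensors.get_obs(): the state, without advancing time (a new reading comes with each control period).
- vision.grab_frame(name): name is "scene" or "top" or "wrist"; returns a dict with "color" (420x560x3 uint8, red, green, blue), "range_z" (420x560 float32, mm along the optical axis (not along the pixel's ray), 0 where there is no reading), "fx", "fy", "cx", "cy" (pixels), "dist" ([k1, k2, p1, p2, k3] as OpenCV has them; the pictures are not rectified), "world_to_cam" (4x4, takes a point from world to camera coordinates). Camera axes: x right, y down, z forward; pixel columns grow to the right and rows downward; lengths in mm; the calibration is good to about 2 mm. A picture is of the moment at which its call begins.
- order.job_done(): hands the job in; it is judged then, once.
The state is a dict: "time": time; "q": joint angles; "qvel": joint speeds; "joint_efforts": joint torques, N m; "tcp_pos": TCP position; "ee_rot": TCP orientation; "force": force on the tool from outside, world axes, zero at the start; "torque": the same for the moment, N m; "gripper_width": finger opening in mm; "finger_force": force on a finger pad.
Only numpy, scipy, OpenCV 4.12 (cv2) and the standard library are available. Lean on these libraries where they do the work, as an engineer would, in place of code of your own. Each camera call takes 0.05 s, during which the arm holds its last target. There are 200 camera calls.

### The job

The tuning knob has come off the table radio: pick it up off the desk, turn it so that its keyed bore matches the D-shaped shaft standing on the radio's top, and push it fully home on the shaft. Then press knob and shaft down against the spring as far as they go, firmly but without forcing them, to wake the radio, and finish while still holding the knob pressed down: do not let go. Leave the other things on the desk where they are.

Things in the scene. Friction and masses are not known exactly. Their poses are not given: they have to be found in the camera images.
- knob: Loose aluminium tuning knob, 32 mm tall, 60 g, bore down on the desk. Round skirt (42 mm diameter, 14 mm tall); on it a bar grip along x, 12 mm thick, from 14 to 32 mm high, sides flat from x = -16 to +14 mm; blunt end at x = -18.5, pointed overhanging nose with a dark line at x = +25.5 mm. Origin: centre of the underside, z up, x towards the nose. Grip it across the bar.
- knob_seat (a point): Point on the knob's axis at the roof of its bore, 12 mm above the underside; axes as the knob's. It meets the shaft's tip when the knob is home. The bore, open below, is D-shaped: 15.6 mm diameter, with a flat 3.1 mm from the axis on the nose (+x) side.
- shaft_tip (a point): Centre of the top of the radio's bare brass D-shaft, 121 mm above the desk; z up, x out of the shaft's flat (the knob's nose must point this way). 14 mm diameter, flat 2.5 mm from the axis, top 1.5 mm chamfered, 18.5 mm out of a nut 22 mm wide. Play: 0.8 mm all round, 0.6 mm at the flat; the knob slides on freely within about 12 degrees of right and jams beyond 20. The shaft can turn (0.08 N m friction).
- spindle (a joint): How far the shaft is pressed down: 0 m at rest, 0.005 m at its end stop. The spring needs 4 N to start moving and 8 N at the stop; it pushes the shaft back up when not held. More than 40 N would damage the switch.
- radio: The table radio, fixed where it stands: a wooden box 110 mm (x) by 190 mm (y) by 98 mm tall with a grille and a display on its front (-x) and a black top panel. Origin: centre of the underside. The bare shaft stands on the top at x = 0, y = -45 mm; a small fitted volume knob, 22 mm in diameter and 13 mm tall, stands at x = -12, y = +55 mm.
- index_cards: Banded pack of index cards, 78 x 127 x 22 mm, lying in front of the radio. Leave it alone. Origin: centre of the underside.
- eraser: Worn eraser, 21 x 46 x 12 mm. Leave it alone. Origin: centre of the underside.
- binder_clip_1: Black binder clip, 25 x 32 x 41 mm. Leave it alone. Origin: centre of the underside.
- binder_clip_2: Another such binder clip. Leave it alone. Origin: centre of the underside.

How it is judged (in metres and radians):
On the way, in this order (a step that is already met when the one before it is completed fails the run):
1. the knob is picked up off the desk in the fingers (height (world z) of knob above 0.03 m and contact force between knob and the fingers above 1 N), for 0.2 s.
2. the knob is fully home on the shaft, keyed, and pressed down with it (distance between knob_seat and shaft_tip below 0.003 m and angle between the x axis of knob and the x axis of shaft_tip, either way round below 0.35 rad and value of joint spindle above 0.0035 m), for 0.2 s.
At the end, for the whole second after the job is handed in: Knob fully home on the D-shaft (bore roof within 3 mm of the shaft's tip, flats within 0.35 rad, tilt under 0.12 rad) and at rest; shaft pressed down more than 3.5 of its 5 mm with over 3 N from the knob; the fingers still on the knob with over 2 N (all of step 2 and angle between knob's own z axis and vertical below 0.12 rad and contact force between knob and radio above 3 N and contact force between knob and the fingers above 2 N and linear speed of knob below 0.01 m/s); the arm keeps its last pose, push and grip.
It fails at once if the knob is forced against the radio with more than 40 N (contact force between knob and radio above 40 N).
It fails at once if another thing on the desk is shifted by more than 25 mm (distance of any of index_cards, eraser, binder_clip_1, binder_clip_2 from where it was at the start of the episode above 0.025 m).
It also fails if it takes over 48 s, if anything falls off the work surface, if the arm or the gripper's body presses on something with over 40 N, if the wrist force passes 120 N, or if a joint passes its speed limit or range.

## Working session

There is one attempt and no reset: what is moved stays moved. The work goes in short steps, Python scripts to look and compute and a tool call to move; the robot and the scene stay as the last step left them, time stands still between calls to the robot, and variables do not carry over. Pictures are saved under pics/ and viewed, at most 10 in all, crops included, and the job is handed in when it is done.

Besides the shell and the picture viewer there is one more tool, called after ">>>" by a JSON object that holds its "op" and its "data", one argument or row to a line. move_arm: Moves the arm, as the interface text tells. Shifts and turns lie within -1 to 1; 1 stands for 0.04 m of shift or 0.1 rad of turn. Its arguments: {"type":"object","properties":{"rows":{"type":"array"}},"required":["rows"]}

```bash
mkdir -p pics
cat > h.py <<'E'
import numpy as np, cv2
from workcell import sensors, vision, order
def grab(n):
    f=vision.grab_frame(n); f['K']=np.array([[f['fx'],0,f['cx']],[0,f['fy'],f['cy']],[0,0,1]]); f['d']=np.array(f['dist'],float); f['T']=np.array(f['world_to_cam']); return f
def ray(f,uv):
    p=cv2.undistortPoints(np.array(uv,float).reshape(-1,1,2),f['K'],f['d']).reshape(-1,2)
    R=f['T'][:3,:3];t=f['T'][:3,3]
    return -R.T@t, np.c_[p,np.ones(len(p))]@R
def plane(f,uv,z):
    o,d=ray(f,uv); return o+d*((z-o[2])/d[:,2])[:,None]
def cloud(f):
    v,u=np.mgrid[0:420,0:560]; o,d=ray(f,np.c_[u.ravel(),v.ravel()])
    P=o+d*f['range_z'].reshape(-1,1); P[f['range_z'].ravel()==0]=np.nan
    return P.reshape(420,560,3)
def save(f,n): cv2.imwrite('pics/'+n,f['color'][:,:,::-1])
E
python3 - <<'E'
from h import *
import pickle
s=sensors.get_obs(); print(s['tcp_pos'],s['ee_rot'],s['gripper_width'],s['time'])
fs={}
for n in('top','scene'):
    f=grab(n); save(f,n+'0.png'); fs[n]=f; print(n,-f['T'][:3,:3].T@f['T'][:3,3])
pickle.dump(fs,open('f0.pkl','wb'))
P=cloud(fs['top']); m=(P[...,2]>8)
n,l,st,c=cv2.connectedComponentsWithStats(m.astype(np.uint8))
for i in range(1,n):
    if st[i,4]>40:
        q=P[l==i]; print(st[i],np.round(np.median(q,0)),np.round(np.nanmin(q,0)),np.round(np.nanmax(q,0)))
E
```

```text
[ 276.02830829 -587.90251223  244.18160771] [ 9.76032298e-01  2.17623688e-01 -4.59356845e-05 -9.38467428e-04] 85.238446468133 0.0
top [ 337.41333465 -198.31973556  995.51294674]
scene [-153.54137938 -711.99144271  460.52730845]
[  180     0   159   133 13804] [ 760. -176.  147.] [ 704. -345.    8.] [882.  -2. 282.]
[  358    38   190   193 24731] [ 700. -617.   25.] [ 484. -817.    8.] [ 908. -384.  101.]
[551  56   9 157 906] [ 680. -812.   11.] [ 513. -845.    8.] [ 868. -782.   17.]
[ 166  137  100   69 6357] [594. -90.  97.] [ 541. -185.   13.] [668.   8. 122.]
[306 137  13  17 127] [ 670. -284.   17.] [ 655. -296.    8.] [ 689. -272.   41.]
[317 159  17  15 135] [ 621. -310.   16.] [ 610. -327.    8.] [ 636. -293.   41.]
[358 163  14  22 190] [ 607. -392.   11.] [ 584. -407.    8.] [ 630. -378.   16.]
[392 164  13   9  79] [ 617. -465.   11.] [ 608. -477.    8.] [ 626. -452.   14.]
[  91  217   48   77 2184] [446. 120.  33.] [371.  77.   8.] [524. 171.  40.]
[ 402  240   54   66 1808] [ 397. -509.   11.] [ 332. -560.    8.] [ 463. -459.   17.]
[340 257  20  22 341] [ 410. -347.   15.] [ 390. -369.    9.] [ 431. -330.   36.]
[ 188  258   63   75 2562] [363. -87.  21.] [ 291. -149.    8.] [436. -25.  27.]
[ 354  296   72   57 1359] [ 297. -416.   43.] [ 244. -481.    8.] [ 354. -354.   50.]
[ 388  321  172   99 7584] [ 260. -397.  572.] [ 241. -626.  241.] [ 309. -287.  601.]
[   0  346  151   74 9633] [287. -61. 697.] [185. -91. 250.] [312.  85. 733.]
```

View pics/top0.png

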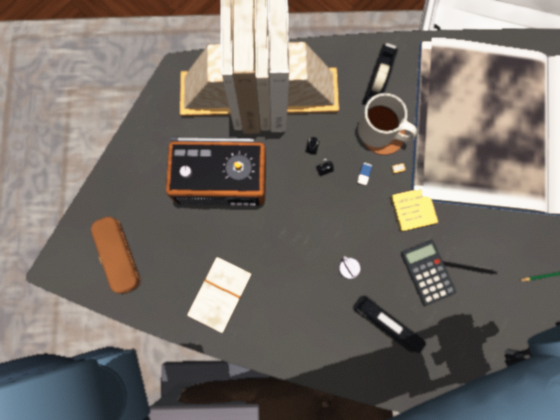

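View pics/scene0.png

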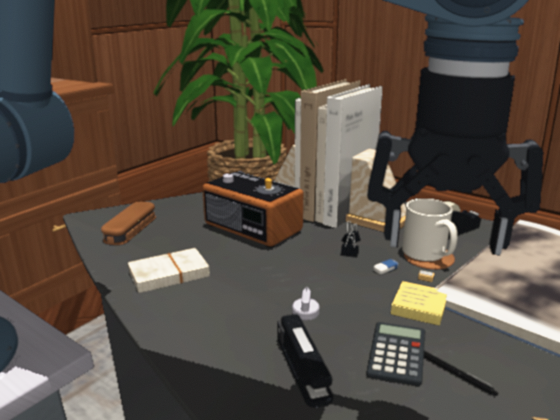

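The top view shows the knob at (349,267) and the radio's shaft at (238,167), about world (410,-347) and (600,-137). I'll move above the knob and look with the wrist camera.

>>> {"op": "move_arm", "data": {
  "rows": [
    [[-1, 0.48, 0.86, 0, 0], [-1, 0.48, 0.86, 0, 0], [-1, 0.48, 0.86, 0, 0], [-1, 0.48, 0.86, 0, 0], [-1, 0.48, 0.86, 0, 0], [-1, 0.48, 0.86, 0, 0], [-1, 0.48, 0.86, -0.5, 0], [-1, 0, 0, -0.5, 0], [-1, 0, 0, 0, 0], [-1, 0, 0, 0, 0]]
  ]
}}

```text
time: 1.1
tcp_pos: [410.4, -347.7, 205.2]
ee_rot: [0.976, 0.218, -0.0, -0.0]
force: [0.5, -0.8, 0.3]
gripper_width: 85.4
finger_force: 0.0
```

Run:
```python
from h import *
import pickle
s=sensors.get_obs(); print(s['tcp_pos'],s['ee_rot'],s['time'],s['force'])
f=grab('wrist'); save(f,'w1.png'); pickle.dump(f,open('w1.pkl','wb'))
P=cloud(f); print(-f['T'][:3,:3].T@f['T'][:3,3])
for a,b,n in((10,18,'skirt'),(26,40,'bar')):
    m=(P[...,2]>a)&(P[...,2]<b)&(np.hypot(P[...,0]-410,P[...,1]+347)<60)
    q=P[m]; print(n,len(q),q.mean(0),np.median(q,0),q.min(0),q.max(0))
    v,u=np.where(m); print(u.min(),u.max(),v.min(),v.max())
```

```text
[ 410.36854305 -347.71822995  205.22612413] [ 9.76051094e-01  2.17541018e-01 -2.19822915e-04 -3.44208591e-04] 1.1 [ 0.50166589 -0.77528176  0.26898251]
[ 469.51430044 -319.32590227  333.35211314]
skirt 940 [ 412.18702236 -348.90066973   13.34892748] [ 412.29747128 -348.71574105   13.43952524] [ 390.6014539  -369.97131608   10.11779116] [ 431.76616011 -328.55827309   17.14558396]
265 308 170 212
bar 586 [ 413.04598787 -348.16762951   31.44499938] [ 413.05647769 -348.20785446   31.50228664] [ 393.86888292 -361.95531593   26.29130503] [ 433.43923753 -335.71760579   33.56525117]
279 294 167 216
```

View pics/w1.png

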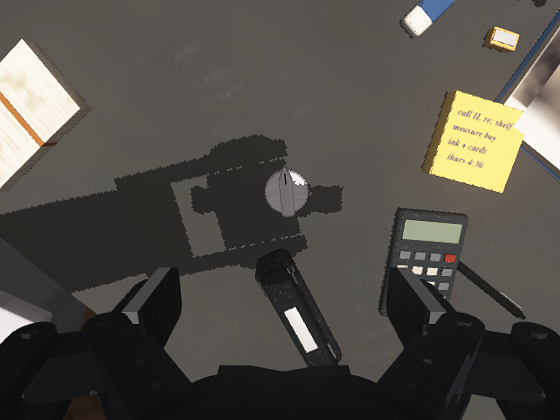

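The knob is at (286,191) in the wrist view. Its nose and dark line point up the image, to about (285,168). The stapler lies just below it at (275,265). Next I'll compute the exact pose.

Run:
```python
from h import *
import pickle
f=pickle.load(open('w1.pkl','rb')); P=cloud(f)
print('desk z',np.nanmedian(P[100:160,330:400,2]))
m=(P[...,2]>27)&(P[...,2]<40)&(np.hypot(P[...,0]-412,P[...,1]+348)<35)
q=P[m][:,:2]; w,V=np.linalg.eigh(np.cov(q.T)); a=V[:,1]
nose=plane(f,[[285,168]],32)[0,:2]; c=q.mean(0); a*=np.sign(a@(nose-c))
t=(q-c)@a; b=(q-c)@[-a[1],a[0]]; print('bar c',c,'yaw',np.degrees(np.arctan2(a[1],a[0])),t.min(),t.max(),b.min(),b.max())
print('origin from bar ext',c+a*((t.min()+t.max())/2-3.5)+np.array([-a[1],a[0]])*(b.min()+b.max())/2)
# skirt circle at desk: all knob pixels z>8, min enclosing of skirt part
m=(P[...,2]>11)&(P[...,2]<17)&(np.hypot(P[...,0]-412,P[...,1]+348)<35)
r,_,_,_=(lambda q:np.linalg.lstsq(np.c_[2*q,np.ones(len(q))],(q**2).sum(1),rcond=None))(cv2.convexHull(P[m][:,:2].astype(np.float32)).reshape(-1,2).astype(float))
print('skirt',r[:2],np.sqrt(r[2]+r[:2]@r[:2]))
# stapler near
m=(P[...,2]>20)&(np.hypot(P[...,0]-412,P[...,1]+348)<110)&(P[...,0]<385)&(P[...,2]<120)
q=P[m]; print('near things',q.min(0),q.max(0), q[np.argsort(np.hypot(q[:,0]-412,q[:,1]+348))[:3]])
s=sensors.get_obs(); from scipy.spatial.transform import Rotation as R
M=R.from_quat(s['ee_rot']).as_matrix(); print('tool y yaw',np.degrees(np.arctan2(M[1,1],M[0,1])),'q6',s['q'])
# radio from top & shaft
g=pickle.load(open('f0.pkl','rb'))['top']; G=cloud(g)
m=(G[...,2]>90)&(G[...,2]<104)&(np.abs(G[...,0]-597)<75)&(np.abs(G[...,1]+90)<110)
rr=cv2.minAreaRect(G[m][:,:2].astype(np.float32)); print('radio',rr)
m=(G[...,2]>107)&(G[...,2]<130)&(np.abs(G[...,0]-597)<45)&(np.abs(G[...,1]+90)<90)
n,l,st,_=cv2.connectedComponentsWithStats(m.astype(np.uint8))
for i in range(1,n): print(st[i],G[l==i].mean(0),G[l==i].max(0))
```

```text
desk z -0.4584597149180354
bar c [ 412.94947566 -348.21579089] yaw 30.21204476257745 -20.73942395090926 22.913463149920396 -5.95281454303627 5.983765537874116
origin from bar ext [ 410.85646541 -349.4166331 ]
skirt [ 411.22572417 -349.1996958 ] 20.49769034710288
near things [ 309.04657429 -411.82729985   20.05570631] [ 355.74021498 -354.63192153   46.5276954 ] [[ 355.49607533 -375.03949815   32.73687614]
 [ 355.50183017 -375.11828878   20.35693783]
 [ 355.74021498 -375.97954185   29.91877445]]
tool y yaw -64.90422414903536 q6 [-9.14346125e-01  2.30932025e-02  1.87768163e+00 -9.68901540e-05
  1.23986382e+00  2.18477667e-01]
radio ((606.2364501953125, -88.90242767333984), (188.54885864257812, 115.70833587646484), 87.23369598388672)
[234 162   8   8  43] [ 599.34971047 -133.6531006   117.95679983] [ 605.40782642 -126.98339878  122.11339835]
[180 166  11  11  87] [593.29102548 -33.54302297 110.92878633] [602.86011757 -23.88716463 114.99563172]
```

>>> {"op": "move_arm", "data": {
  "rows": [
    [[-1, 0.68, 0.76, 0, 0], [-1, 0.68, 0.76, 0, 0], [-1, 0.68, 0.76, 0, 0], [-1, 0.68, 0.76, 0, 0], [-1, 0.68, 0.76, 0, 0], [-1, 0.68, 0.76, 0, 0], [-1, 0.68, 0.76, -0.3, 0], [-1, 0, 0, 0, 0], [-1, 0, 0, 0, 0], [-1, 0, 0, 0, 0]]
  ]
}}

```text
time: 2.15
tcp_pos: [601.0, -136.2, 194.3]
ee_rot: [0.976, 0.217, 0.0, 0.001]
force: [-0.5, -1.0, -0.1]
gripper_width: 85.6
finger_force: 0.0
```

Run:
```python
from h import *
import pickle
s=sensors.get_obs(); print(s['tcp_pos'],s['ee_rot'],s['time'],s['force'])
f=grab('wrist'); pickle.dump(f,open('w2.pkl','wb'))
P=cloud(f)
m=(P[...,2]>116)&(P[...,2]<126)&(np.hypot(P[...,0]-600,P[...,1]+134)<25)
v,u=np.where(m); print(len(u),u.min(),u.max(),v.min(),v.max(),P[m].mean(0),np.median(P[m][:,2]))
cu,cv_=int(u.mean()),int(v.mean())
c=f['color'][max(0,cv_-40):cv_+40,cu-53:cu+53]
c=cv2.resize(c,None,fx=5,fy=5,interpolation=cv2.INTER_CUBIC)
full=cv2.resize(f['color'],(266,200)); pad=np.zeros((c.shape[0],800,3),np.uint8); pad[:,:530]=c; pad[:200,532:798]=full
cv2.imwrite('pics/w2.png',pad[:,:,::-1]); print(cu-53,cv_-40)
```

```text
[ 601.01866199 -136.23676182  194.2589274 ] [9.76201240e-01 2.16865422e-01 4.96866846e-04 5.30292173e-04] 2.15 [-0.45109455 -1.00923114 -0.10433394]
316 270 291 215 237 [ 601.66087743 -132.35343481  120.07482718] 120.35865530476754
226 187
```

View pics/w2.png

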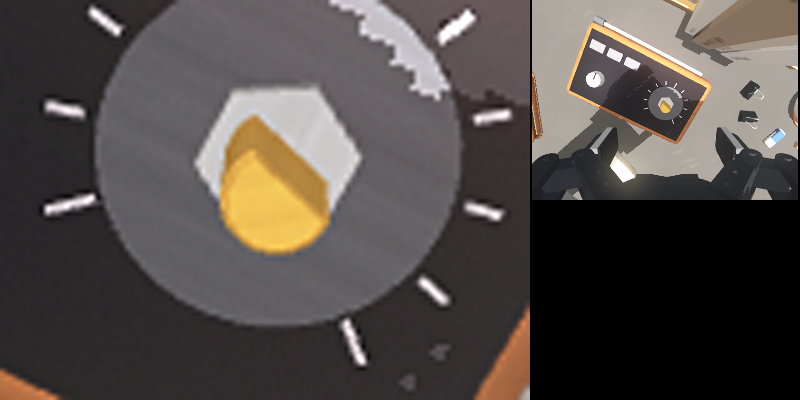

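The wrist crop shows the bright D-shaped top of the shaft. Its flat edge runs from about (252,150) to (328,215) in the crop and faces up and to the right. I'll measure it.

Run:
```python
from h import *
import pickle
from scipy.optimize import least_squares
f=pickle.load(open('w2.pkl','rb')); P=cloud(f)
hsv=cv2.cvtColor(f['color'],cv2.COLOR_RGB2HSV)
m=((hsv[...,0]>12)&(hsv[...,0]<32)&(hsv[...,1]>120)&(hsv[...,2]>185)).astype(np.uint8)
z=np.zeros_like(m); z[187:267,226:332]=m[187:267,226:332]
n,l,st,_=cv2.connectedComponentsWithStats(z); i=1+np.argmax(st[1:,4]); print(st[i])
c=max(cv2.findContours((l==i).astype(np.uint8),0,cv2.CHAIN_APPROX_NONE)[0],key=len).reshape(-1,2)
W=plane(f,c,121)[:,:2]
e=plane(f,[[226+252/5,187+150/5],[226+328/5,187+213/5]],121)[:,:2]; t=e[1]-e[0]; t/=np.linalg.norm(t)
cen=W.mean(0); nn=np.array([-t[1],t[0]]); nn*=np.sign(nn@(e.mean(0)-cen))
d=(W-cen)@nn; s_=(W-cen)@t
fl=(d>d.max()-1.2); k=np.polyfit(s_[fl],d[fl],1); n2=nn-k[0]*t; n2/=np.linalg.norm(n2)
print('hand normal',np.degrees(np.arctan2(nn[1],nn[0])),'fit normal',np.degrees(np.arctan2(n2[1],n2[0])),fl.sum())
q=W[d<d.max()-2]; r=np.linalg.lstsq(np.c_[2*q,np.ones(len(q))],(q**2).sum(1),rcond=None)[0]
print('centre',r[:2],'R',np.sqrt(r[2]+r[:2]@r[:2]),'flat dist',((W-r[:2])@n2).max())
hand=plane(f,[[226+274/5,187+200/5]],121); print('hand c',hand)
# nut and dial disc
print('radio top z',np.nanmedian(P[200:210,225:235,2]), np.nanmedian(P[245:250,265:285,2]))
```

```text
[270 217  22  20 281]
hand normal -15.82448580745708 fit normal -16.293870535977373 18
centre [ 603.28606599 -132.78871284] R 6.64289712400607 flat dist 3.033972131708968
hand c [[ 602.6350957  -132.98840656  121.        ]]
radio top z 97.45952639083055 99.21845312188361
```

>>> {"op": "move_arm", "data": {
  "rows": [
    [[-1, -0.68, -0.76, 0, 0.3], [-1, -0.68, -0.76, 0, 0.3], [-1, -0.68, -0.76, 0, 0.29], [-1, -0.68, -0.76, 0, 0], [-1, -0.68, -0.76, -0.6, 0], [-1, -0.68, -0.76, -0.6, 0], [-1, -0.68, -0.76, -0.6, 0], [-1, 0, 0, -0.9, 0], [-1, 0, 0, -0.9, 0], [-1, 0, 0, 0, 0]]
  ]
}}

```text
time: 3.2
tcp_pos: [406.9, -345.7, 45.1]
ee_rot: [0.966, 0.259, -0.002, -0.004]
force: [-0.7, 0.9, -0.6]
gripper_width: 85.3
finger_force: 0.0
```

Run:
```python
from h import *
from scipy.spatial.transform import Rotation as R
s=sensors.get_obs(); M=R.from_quat(s['ee_rot']).as_matrix(); print(s['tcp_pos'],'y yaw',np.degrees(np.arctan2(M[1,1],M[0,1])),M[:,2],s['time'])
```

```text
[ 406.94190298 -345.68590083   45.12191494] y yaw -59.93119016740127 [-0.00595576  0.00762149 -0.99995322] 3.2
```

>>> {"op": "move_arm", "data": {
  "rows": [
    [[-1, 0.1, -0.09, -0.1, 0], [-1, 0, 0, 0, 0], [-1, 0, 0, 0, 0]]
  ]
}}

```text
time: 3.5
tcp_pos: [415.8, -352.6, 47.5]
ee_rot: [0.965, 0.261, 0.001, 0.002]
force: [1.1, 0.6, 0.3]
gripper_width: 85.4
finger_force: 0.0
```

>>> {"op": "move_arm", "data": {
  "rows": [
    [[-1, -0.1, 0.08, -0.2, 0], [-1, 0, 0, -0.1, 0], [-1, 0, 0, 0, 0], [-1, 0, 0, 0, 0], [-1, 0, 0, 0, 0]]
  ]
}}

```text
time: 4.0
tcp_pos: [410.7, -348.1, 33.4]
ee_rot: [0.965, 0.261, 0.0, 0.0]
force: [0.3, 0.1, 0.1]
gripper_width: 85.2
finger_force: 0.0
```

>>> {"op": "move_arm", "data": {
  "rows": [
    [[-1, 0.01, -0.03, -0.08, 0], [-1, 0, 0, 0, 0], [0.2, 0, 0, 0, 0], [1, 0, 0, 0, 0], [1, 0, 0, 0, 0], [1, 0, 0, 0, 0], [1, 0, 0, 0, 0], [1, 0, 0, 0, 0], [1, 0, 0, 0, 0]]
  ]
}}

```text
time: 4.9
tcp_pos: [411.1, -349.5, 30.4]
ee_rot: [0.965, 0.261, 0.0, 0.0]
force: [0.4, 0.0, 2.3]
gripper_width: 10.2
finger_force: 60.9
```

>>> {"op": "move_arm", "data": {
  "rows": [
    [[1, 0, 0, 0.3, 0], [1, 0, 0, 0.7, 0], [1, 0, 0, 0.8, 0], [1, 0, 0, 0.8, 0], [1, 0, 0, 0.8, 0], [1, 0, 0, 0.5, 0], [1, 0, 0, 0, 0], [1, 0, 0, 0, 0], [1, 0, 0, 0, 0], [1, 0, 0, 0, 0]]
  ]
}}

```text
time: 5.9
tcp_pos: [410.3, -348.4, 184.2]
ee_rot: [0.965, 0.261, -0.001, -0.002]
force: [0.2, 0.6, -0.8]
gripper_width: 10.3
finger_force: 60.6
```

Run:
```python
from h import *
import pickle
s=sensors.get_obs(); print(s['tcp_pos'],s['time'],s['force'],s['gripper_width'])
f=grab('wrist'); pickle.dump(f,open('w3.pkl','wb'))
o=cv2.projectPoints(s['tcp_pos'],cv2.Rodrigues(f['T'][:3,:3])[0],f['T'][:3,3],f['K'],f['d'])[0].ravel(); print(o)
u,v=o.astype(int)
c=cv2.resize(f['color'][max(0,v-75):v+75,u-100:u+100],None,fx=4,fy=4,interpolation=cv2.INTER_CUBIC); cv2.imwrite('pics/w3.png',c[:,:,::-1]); print(u-100,v-75)
```

```text
[ 410.28474389 -348.39666983  184.24636518] 5.9 [ 0.19884216  0.6371137  -0.82088857] 10.251846028839193
[285.4062011  287.45852525]
185 212
```

View pics/w3.png

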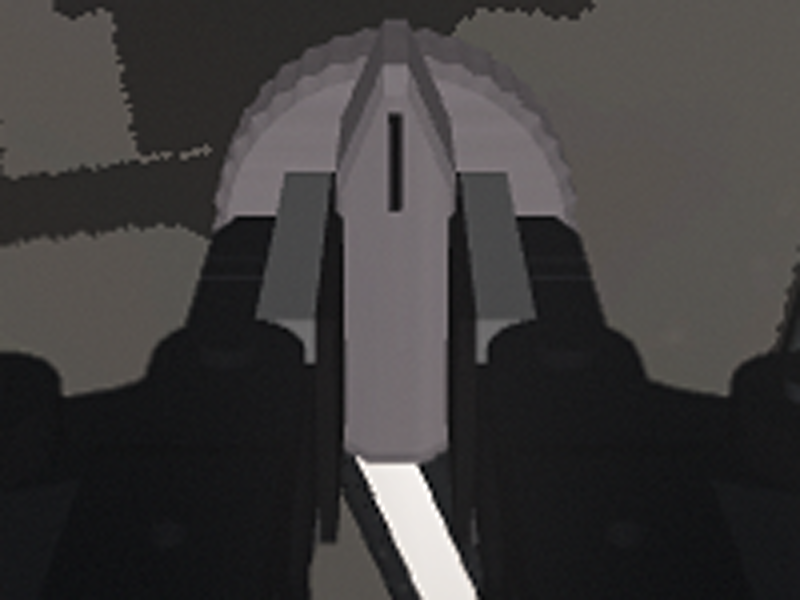

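The knob sits squarely between the fingers, nose up, with the bar's blunt end at (284,327). I'll check its offset from the TCP.

Run:
```python
from h import *
import pickle
f=pickle.load(open('w3.pkl','rb')); T=np.array([410.28,-348.40,184.25])
a=np.array([np.cos(np.radians(30.1)),np.sin(np.radians(30.1))]); b=np.array([-a[1],a[0]])
for n,p in dict(blunt=(395,460),blunt2=(395,442),noseA=(395,65),noseB=(395,22),L=(344,320),R=(449,320)).items():
    w=plane(f,[[185+p[0]/4,212+p[1]/4]],185.8)[0]-T; print(n,w[:2]@a,w[:2]@b)
P=cloud(f); d=P-T; s=d[...,:2]@a; t=d[...,:2]@b
m=(np.abs(t)<5)&(np.abs(d[...,2])<8)&(np.abs(s)<35); print('bar depth',m.sum(),np.percentile(s[m],[0.5,99.5]),np.median(d[...,2][m]))
m=(np.hypot(s,t)<30)&(d[...,2]<-12)&(d[...,2]>-22); print('skirt',m.sum(),s[m].max(),t[m].min(),t[m].max(),np.median(d[...,2][m]))
```

```text
blunt -17.462455668232586 0.6257773115508217
blunt2 -15.307576640809144 0.6310399614405812
noseA 25.69575237039705 0.7305693634921194
noseB 29.950968754963323 0.7408267725214773
L -1.2485586228938903 5.800611940217577
R -1.2059215227792976 -4.7704881800233485
bar depth 2356 [-18.29630766  25.48373966] 1.165977186339532
skirt 1711 25.61603829775424 -20.190640969186504 21.808329804395257 -17.03697384881312
```

>>> {"op": "move_arm", "data": {
  "rows": [
    [[1, 0.6, 0.67, 0, -1], [1, 0.6, 0.67, 0, -1], [1, 0.6, 0.67, 0, -1], [1, 0.6, 0.67, 0, -1], [1, 0.6, 0.67, 0, -1], [1, 0.6, 0.67, 0, -1], [1, 0.6, 0.67, 0, -1], [1, 0.6, 0.67, 0, -1], [1, 0, 0, 0, -0.1], [1, 0, 0, 0, 0]]
  ]
}}

```text
time: 6.95
tcp_pos: [602.8, -134.2, 185.0]
ee_rot: [0.99, -0.14, -0.001, -0.0]
force: [-0.4, -0.4, -1.5]
gripper_width: 10.6
finger_force: 60.6
```

>>> {"op": "move_arm", "data": {
  "rows": [
    [[1, 0, 0, 0, 0], [1, 0, 0, 0, 0], [1, 0, 0, 0, 0], [1, 0, 0, 0, 0]]
  ]
}}

```text
time: 7.35
tcp_pos: [602.7, -135.4, 186.2]
ee_rot: [0.99, -0.141, 0.0, 0.0]
force: [0.7, -0.1, -0.4]
gripper_width: 10.6
finger_force: 60.6
```

Run:
```python
from h import *
from scipy.spatial.transform import Rotation as R
s=sensors.get_obs(); M=R.from_quat(s['ee_rot']).as_matrix(); print(s['tcp_pos'],'knob yaw',90+np.degrees(np.arctan2(M[1,1],M[0,1])),M[:,2],s['time'],s['force'],s['torque'])
```

```text
[ 602.67364622 -135.43084654  186.1500246 ] knob yaw -16.22134605328094 [ 6.17947559e-05 -6.56151676e-05 -9.99999996e-01] 7.35 [ 0.65512708 -0.05096396 -0.35678129] [-0.05828138  0.03644094  0.03883163]
```

>>> {"op": "move_arm", "data": {
  "rows": [
    [[1, 0.015, 0.05, -0.3, 0], [1, 0, 0, -0.3, 0], [1, 0, 0, -0.15, 0], [1, 0, 0, 0, 0], [1, 0, 0, 0, 0], [1, 0, 0, 0, 0], [1, 0, 0, 0, 0]]
  ]
}}

```text
time: 8.05
tcp_pos: [603.9, -132.9, 156.7]
ee_rot: [0.99, -0.141, 0.001, 0.0]
force: [0.9, -0.6, -1.0]
gripper_width: 10.3
finger_force: 60.6
```

>>> {"op": "move_arm", "data": {
  "rows": [
    [[1, -0.012, -0.012, -0.05, 0], [1, 0, 0, -0.05, 0], [1, 0, 0, -0.05, 0], [1, 0, 0, 0, 0], [1, 0, 0, 0, 0], [1, 0, 0, 0, 0]]
  ]
}}

```text
time: 8.65
tcp_pos: [603.1, -133.3, 150.1]
ee_rot: [0.99, -0.141, 0.0, -0.0]
force: [0.1, -0.7, -0.2]
gripper_width: 10.4
finger_force: 60.6
```

>>> {"op": "move_arm", "data": {
  "rows": [
    [[1, 0, 0, -0.03, 0], [1, 0, 0, 0, 0], [1, 0, 0, 0, 0]]
  ]
}}

```text
time: 8.95
tcp_pos: [603.0, -133.3, 148.8]
ee_rot: [0.99, -0.141, -0.0, -0.0]
force: [0.0, -0.2, -0.8]
gripper_width: 10.6
finger_force: 60.6
```

>>> {"op": "move_arm", "data": {
  "rows": [
    [[1, 0, 0, -0.05, 0], [1, 0, 0, -0.02, 0], [1, 0, 0, 0, 0], [1, 0, 0, 0, 0]]
  ]
}}

```text
time: 9.35
tcp_pos: [603.1, -133.3, 146.1]
ee_rot: [0.99, -0.141, 0.0, -0.0]
force: [-0.6, -0.2, -0.9]
gripper_width: 10.5
finger_force: 60.6
```

>>> {"op": "move_arm", "data": {
  "rows": [
    [[1, 0, 0, -0.05, 0], [1, 0, 0, -0.02, 0], [1, 0, 0, 0, 0], [1, 0, 0, 0, 0]]
  ]
}}

```text
time: 9.75
tcp_pos: [603.0, -133.3, 143.2]
ee_rot: [0.99, -0.141, -0.0, -0.0]
force: [0.5, -0.7, 0.2]
gripper_width: 10.3
finger_force: 60.6
```

>>> {"op": "move_arm", "data": {
  "rows": [
    [[1, 0, 0, -0.05, 0], [1, 0, 0, -0.03, 0], [1, 0, 0, 0, 0], [1, 0, 0, 0, 0]]
  ]
}}

```text
time: 10.15
tcp_pos: [603.0, -133.3, 140.0]
ee_rot: [0.99, -0.141, -0.0, 0.0]
force: [-0.7, -0.4, -0.7]
gripper_width: 10.2
finger_force: 60.6
```

>>> {"op": "move_arm", "data": {
  "rows": [
    [[1, 0, 0, -0.03, 0], [1, 0, 0, -0.02, 0], [1, 0, 0, 0, 0], [1, 0, 0, 0, 0]]
  ]
}}

```text
time: 10.55
tcp_pos: [603.3, -133.4, 138.7]
ee_rot: [0.99, -0.141, 0.0, 0.0]
force: [-1.7, 1.0, 3.6]
gripper_width: 10.5
finger_force: 61.0
```

Contact came at the expected height with about 4 N, so the knob is home. Now I'll press it down.

>>> {"op": "move_arm", "data": {
  "rows": [
    [[1, 0, 0, -0.03, 0], [1, 0, 0, -0.02, 0], [1, 0, 0, 0, 0], [1, 0, 0, 0, 0]]
  ]
}}

```text
time: 10.95
tcp_pos: [603.3, -133.4, 136.5]
ee_rot: [0.99, -0.141, 0.0, 0.0]
force: [-1.7, 1.0, 7.2]
gripper_width: 10.5
finger_force: 61.3
```

>>> {"op": "move_arm", "data": {
  "rows": [
    [[1, 0, 0, -0.03, 0], [1, 0, 0, 0, 0], [1, 0, 0, 0, 0]]
  ]
}}

```text
time: 11.25
tcp_pos: [603.3, -133.4, 135.5]
ee_rot: [0.99, -0.141, 0.0, 0.0]
force: [-2.8, -0.2, 6.6]
gripper_width: 10.5
finger_force: 61.4
```

>>> {"op": "move_arm", "data": {
  "rows": [
    [[1, 0, 0, -0.03, 0], [1, 0, 0, 0, 0], [1, 0, 0, 0, 0]]
  ]
}}

```text
time: 11.55
tcp_pos: [603.3, -133.4, 134.5]
ee_rot: [0.99, -0.141, 0.0, 0.0]
force: [-2.7, 0.7, 7.1]
gripper_width: 10.4
finger_force: 61.5
```

>>> {"op": "move_arm", "data": {
  "rows": [
    [[1, 0, 0, -0.02, 0], [1, 0, 0, 0, 0], [1, 0, 0, 0, 0]]
  ]
}}

```text
time: 11.85
tcp_pos: [603.4, -133.4, 134.2]
ee_rot: [0.99, -0.141, 0.0, 0.0]
force: [-4.6, 1.3, 9.3]
gripper_width: 10.6
finger_force: 62.1
```

>>> {"op": "move_arm", "data": {
  "rows": [
    [[1, 0, 0, -0.02, 0], [1, 0, 0, 0, 0], [1, 0, 0, 0, 0], [1, 0, 0, 0, 0]]
  ]
}}

```text
time: 12.25
tcp_pos: [603.5, -133.4, 134.1]
ee_rot: [0.99, -0.141, 0.0, 0.0]
force: [-6.2, 1.9, 12.6]
gripper_width: 10.3
finger_force: 62.6
```

The stop is reached: 5 mm of travel, then force rising without motion. I'll hand in while holding.

```bash
python3 -c "
from workcell import sensors,order
s=sensors.get_obs();print(s['tcp_pos'],s['force'],s['gripper_width'])
print(order.job_done())"
```

```text
[ 603.46097404 -133.44389025  134.11729721] [-6.18334671  1.86335754 12.57750676] 10.266016997268054
the job is handed in; nothing more can be done
None
```

The knob is keyed on the shaft, pressed to the 5 mm stop at about 12.6 N and still gripped, and the job was handed in at 12.25 s; the hand-in call returned no verdict.

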